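# Free the ratchet and lower the rack hold-down

### The arm

A 7-joint arm with a two-finger parallel gripper is mounted at the origin on a cart in front of the work surface, level with it; the furniture and walls round the work are solid. World frame = base frame: x ahead of the robot, y to its left, z up, the work surface at z = 0. Lengths are in m, angles in rad, forces in N, time in s.
With the tool pointing down it reaches from about 0.425 to 0.8 m from the base axis. Payload 8.3 kg.
Tool frame: the origin (TCP) lies midway between the tips of the shut fingers; the grasp point (between the pads) lies 19 mm behind it; z points along the fingers, y is the line along which they close (so a half turn about z gives the same grasp; the last joint's range is limited). The gripper opens to 85 mm and grips with 20 to 120 N. Pads are 22 mm wide; open, the fingers measure 114 mm over their backs; the gripper's body (76 mm by 85 mm) begins 54 mm behind the grasp point. The pads swing forward as they close: fully open they stand 13 mm farther back than shut.
Start: joints at [-1.305, 0.383, 0.016, 1.37, -0.006, 1.388, -0.046], TCP at [0.202, 0.592, 0.231] pointing down, gripper open.
Joint ranges: [-2.95, 2.95], [-0.25, 2.06], [-1.52, 1.56], [0.18, 2.33], [-1.44, 4.58], [0.02, 2.06], [-3.01, 3.01]. Speed limits (rad/s): [2.39, 2.39, 3.01, 3.01, 3.14, 3.14, 3.14].

### API

Orientations are given as a 3x3 rotation matrix whose columns are the frame's x, y, z axes.
In Python, from station import monitor, read_camera, calibration, env gives the robot as it stands.
- The arm moves only by the tool jog_arm, never from a script. Its argument "steps" is a list that holds one entry, the list of rows, each a list of 7 numbers: the finger opening in m, from 0 to 0.0854, then the shift along the world's x, y, z in m, then the turn, a rotation vector about the world's x, y, z in rad. A call has 1 to 10 rows; each row shifts and turns the commanded pose from where the row before left it; what a row does not reach is not made up. A row lasts 1/8 s, in which the tool goes at most 62.5 mm and 10.7 degrees, less where a joint would pass 70% of its speed; a pose out of reach is approached as far as the arm can. A call is refused whole if a number of a shift passes 0.0625 or a number of a turn 0.188, either way. A call with a gripper value outside its range is refused whole. The fingers move at their own pace and stop on an object; "newtons" is the grip in N (left out, the last holds). Time passes only in rows, so rows that do not move let the fingers close. It gives the time, the measured TCP pose, the force, the opening and the grip force at its end, in the units of the state.
- monitor.state(): the state, without advancing time (a new reading comes with each control period).
- read_camera(name): name is "scene" or "top" or "wrist"; returns the picture (480x640x3 uint8, red, green, blue); there is no depth.
- calibration(name): a dict with "fovy" (degrees; the focal length in pixels is half the picture's height over the tangent of half this angle, whatever the lens; pixels are square), "cx", "cy" (the principal point, pixels), "extrinsics" (4x4, takes a point from camera to world coordinates). Camera axes: x right, y down, z forward; pixel columns grow to the right and rows downward; lengths in m; the calibration is good to about 2 mm. A picture is of the moment at which its call begins: read the wrist's pose just before it. calibration takes no time and is no camera call; for the wrist camera it gives the pose at the moment of the call.
- env.close_job(): hands the job in; it is judged then, once.
The state is a dict: "clock": time; "joint_positions": joint angles; "qd": joint speeds; "joint_efforts": joint torques, N m; "eef_pos": TCP position; "ee_rot": TCP orientation; "wrist_force": force on the tool from outside, world axes, zero at the start; "moment": the same for the moment, N m; "width": finger opening in m; "gripper_force": force on a finger pad.
Only numpy, scipy, OpenCV 4.12 (cv2) and the standard library are available. Lean on these libraries where they do the work, as an engineer would, in place of code of your own. Each camera call takes 0.05 s, during which the arm holds its last target. There are 200 camera calls.

### The job

Get the empty tube rack held down for uncapping: press the ratchet's release lever fully down so that the pawl swings out of the teeth, then push the raised hold-down arm down by the plate at its end until its cross pad rests on the rack. Only press and push: do not touch or shift the rack with the gripper, do not lift the arm, leave the vials, bottle and timer where they stand, and leave the lever down, the arm down and everything let go.

Things in the scene. Friction and masses are not known exactly. Their poses are not given: they have to be found in the camera images.
- stand: hold-down stand, fixed to the worktop: base plate 250 (x) x 140 (y) x 12 mm. Origin: centre of its underside; z up. The arm moves in the plane y = 0 about a pivot at x = 60, z = 95 mm, its end towards -x; the release lever overhangs the +y side. Grey uprights, highest 165 mm: behind the arm (y about -16 mm, x 43 to 117 mm) and at x = 104, y = 55 mm (pawl shaft)
- hinge_point (a point): point on the arm's hinge axis, in the arm's mid plane, 95 mm above the worktop; axes as the stand's
- push_plate (a point): centre of the upper face of the black push plate (50 mm along the arm, 64 mm across, 10 mm thick) on the arm's free end; moves with the arm. Arm raised: 240 mm above the worktop, 138 mm level distance from the pivot, face leaning 26 degrees with its normal towards the pivot. Arm down: 107 mm above the worktop, 201 mm from the pivot, face leaning 17 degrees the other way
- clamp_arm (a joint): angle of the arm, rad: 0 raised (bar 43 degrees above level), growing as its end goes down. Starts at 0 to 0.06; with the pawl engaged the toothed wheel stops it at 0.1 to 0.15. At about 0.75 it is level and its rubber cross pad (40 x 104 mm, 110 mm from the pivot) rests on the rack; stop 0.77. Stiff hinge: stays where it is left; takes about 4 to 10 N at the plate, square to the arm
- pawl_pivot (a point): point on the axis of the pawl shaft (parallel to the arm's hinge), in the arm's mid plane, 150 mm above the worktop, at stand x = 104 mm; axes as the stand's
- release_pad (a point): centre of the upper face of the black pad (34 x 36 mm, 8 mm thick) on the end of the release lever, 60 mm to the stand's -x from the pawl shaft, 95 mm to the stand's +y from the arm's plane. 168 mm above the worktop when engaged, about 25 mm lower fully pressed; moves on an arc about the shaft. Nothing stands above it
- pawl (a joint): angle of the pawl and its lever, rad: 0 engaged (lever up), growing as the lever pad is pressed down; clear of the teeth beyond about 0.15, stop at 0.42. Starts at 0 to 0.04. No return spring: a stiff pivot keeps it where it is left; pressing takes about 3 to 6 N
- tube_rack: empty navy wire tube rack, 78 x 82 mm (88 over its feet), 51 mm high, loose, standing on the base plate under the raised arm's cross pad. Origin: centre of its underside, z up
- white_vial: small bottle with white cap, 30 mm diameter, 68 mm high, standing beside the stand; bystander. Origin: centre of its underside
- blue_vial: small bottle with blue cap, 24 mm diameter, 52 mm high, standing beside the stand; bystander. Origin: centre of its underside
- small_bottle: capped bottle, 44 mm diameter, 85 mm high, behind the stand; bystander. Origin: centre of its underside
- timer: bench timer lying on its back, 66 x 66 x 18 mm; bystander. Origin: centre of its underside
Not all that is in view belongs to the job. Of the things like the tube_rack, leave any that is green; of the rest the smaller one is meant.

How it is judged:
By the outcome, as a careful person would: the job done as asked, in the order asked, and still so for the second after the job is handed in, with the robot touching nothing.
It also fails if it takes over 45 s, if anything falls off the work surface, if the arm or the gripper's body presses on something with over 40 N, if the wrist force passes 120 N, or if a joint passes its speed limit or range.

## Working session

There is one attempt and no reset: what is moved stays moved. The work goes in short steps, Python scripts to look and compute and a tool call to move; the robot and the scene stay as the last step left them, time stands still between calls to the robot, and variables do not carry over. Pictures are saved under pics/ and viewed, at most 10 in all, crops included, and the job is handed in when it is done.

Besides the shell and the picture viewer there is one more tool, called in YAML: its name, and indented under it one key for each argument. jog_arm: Moves the arm, as the interface text tells. Its arguments: {"type":"object","properties":{"steps":{"type":"array"},"newtons":{"type":"number"}},"required":["steps"]}

```bash
mkdir -p pics; python3 - <<'E'
from station import monitor, read_camera, calibration
import cv2
for n in ("scene","top"):
    cv2.imwrite(f"pics/{n}0.png",read_camera(n)[:,:,::-1]); c=calibration(n); print(n,c)
s=monitor.state();print(s)
E
```

```text
scene {'fovy': 57.163182091428794, 'cx': 314.97452119905324, 'cy': 241.43854128588296, 'extrinsics': array([[ 0.76856231, -0.44866336,  0.45608461,  0.15971291],
       [-0.63955849, -0.52025485,  0.56595038, -0.30406028],
       [-0.01664096, -0.72666091, -0.68679473,  0.73290953],
       [ 0.        ,  0.        ,  0.        ,  1.        ]])}
top {'fovy': 47.58663365328308, 'cx': 330.2858154548195, 'cy': 241.21764262137717, 'extrinsics': array([[-0.02967606, -0.97889694,  0.20218832,  0.3218994 ],
       [-0.99955746,  0.02947811, -0.00399077,  0.16138449],
       [-0.00205358, -0.20221727, -0.97933853,  1.36839144],
       [ 0.        ,  0.        ,  0.        ,  1.        ]])}
{'clock': 0.1, 'joint_positions': array([-1.30490153,  0.3841553 ,  0.01640267,  1.37105954, -0.00626824,
        1.38819319, -0.04648608]), 'qd': array([ 4.12431569e-04, -1.28039497e-03,  4.05787992e-06, -3.59594985e-03,
       -6.15643066e-05,  7.98571615e-04, -4.90708508e-05]), 'joint_efforts': array([ 2.49770063e-03, -6.29128718e+01,  8.47174376e-01, -3.72758675e+01,
        1.68189959e-02,  1.04841369e-02, -4.14415092e-05]), 'eef_pos': array([0.20165739, 0.5910924 , 0.23037358]), 'ee_rot': array([[-9.46450755e-01,  3.22847816e-01, -5.05937864e-04],
       [ 3.22848206e-01,  9.46449247e-01, -1.69111917e-03],
       [-6.71296210e-05, -1.76390215e-03, -9.99998442e-01]]), 'wrist_force': array([ 0.15617977, -1.59853978,  0.42828807]), 'moment': array([-0.01212586,  0.00016631,  0.03513753]), 'gripper_force': 0.0, 'width': 0.08520835498371775}
```

View pics/scene0.png

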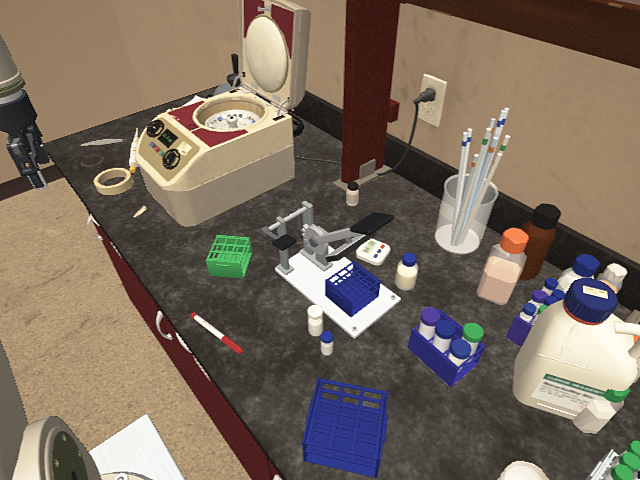

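View pics/top0.png

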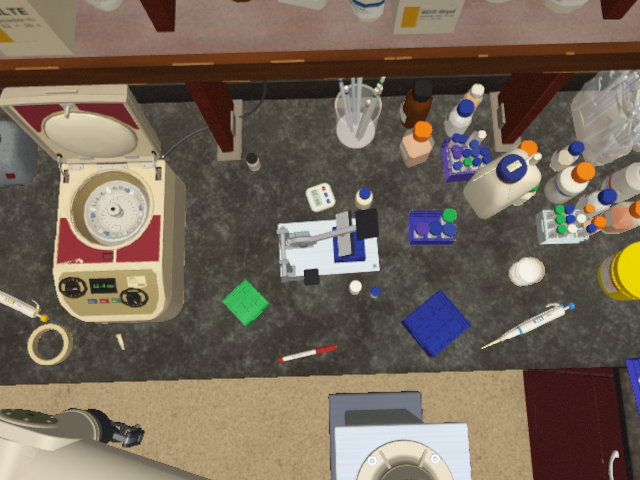

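```bash
python3 - <<'E'
import cv2
a=cv2.imread("pics/top0.png")[170:310,250:410]
cv2.imwrite("pics/topc.png",cv2.resize(a,None,fx=4.2,fy=4.2,interpolation=cv2.INTER_CUBIC)[:600])
b=cv2.imread("pics/scene0.png")[190:350,240:420]
cv2.imwrite("pics/scenec.png",cv2.resize(b,None,fx=3.7,fy=3.7,interpolation=cv2.INTER_CUBIC)[:600])
E
```

```text
(no output)
```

View pics/topc.png

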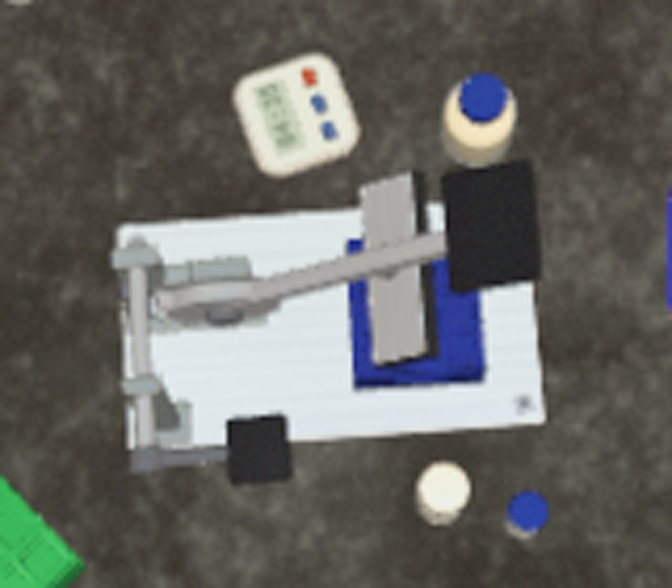

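View pics/scenec.png

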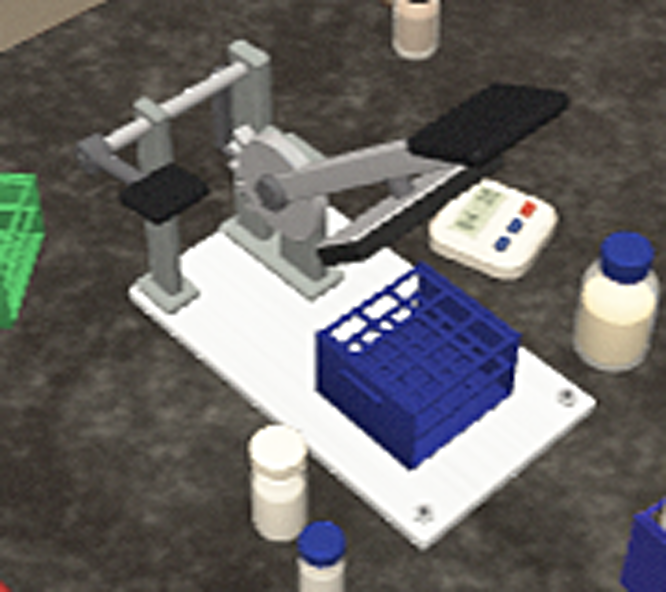

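```bash
cat >geo.py <<'E'
import numpy as np
from station import calibration
C={n:calibration(n) for n in ("scene","top")}
def proj(n,P):
    c=C[n];E=c["extrinsics"];q=(np.asarray(P)-E[:3,3])@E[:3,:3]
    f=240/np.tan(np.radians(c["fovy"])/2)
    return np.array([c["cx"]+f*q[0]/q[2],c["cy"]+f*q[1]/q[2]])
def s2w(p,s):
    c,d=np.cos(s[2]),np.sin(s[2]);return np.array([s[0]+c*s[0+2-2]*0+c*p[0]-d*p[1],s[1]+d*p[0]+c*p[1],p[2]])
E
cat > fit.py <<'E'
from geo import *
from scipy.optimize import least_squares
top=lambda x,y:np.array([250+x/4.2,170+y/4.2]); sc=lambda x,y:np.array([240+x/3.7,190+y/3.7])
O=[("top",top(118,228),(.125,-.07,.012)),("top",top(545,420),(-.125,.07,.012)),
("scene",sc(422,541),(-.125,.07,.012)),("scene",sc(596,401),(-.125,-.07,.012)),("scene",sc(132,291),(.125,.07,.012)),
("top",top(259,450),(.044,.095,.168)),("scene",sc(164,190),(.044,.095,.168)),
("top",top(492,225),(-.078,0,.240)),("scene",sc(488,122),(-.078,0,.240))]
f=lambda s:np.concatenate([proj(n,s2w(p,s))-u for n,u,p in O])
r=least_squares(f,[.55,.2,1.6],loss="soft_l1")
print(r.x,"\n",f(r.x).reshape(-1,2).round(1));s=r.x
for n,p in dict(pad=(.044,.095,.168),plate=(-.078,0,.24),down=(-.141,0,.107),hinge=(.06,0,.095)).items():print(n,s2w(p,s).round(4))
# vials: cap tops
def ray(n,u,z):
    c=C[n];E=c["extrinsics"];fl=240/np.tan(np.radians(c["fovy"])/2)
    d=E[:3,:3]@np.array([(u[0]-c["cx"])/fl,(u[1]-c["cy"])/fl,1]);return E[:3,3]+d*(z-E[2,3])/d[2]
print(ray("top",top(443,488),.068).round(3),ray("top",top(529,510),.052).round(3),ray("top",top(485,98),.085).round(3))
E
python3 fit.py
```

```text
[0.58804181 0.15952897 1.61482004] 
 [[ 0.3 -0.9]
 [ 0.8  0.2]
 [ 0.8  1.5]
 [ 0.5  0.6]
 [-1.4 -0. ]
 [ 0.4 -0.8]
 [-0.2  0. ]
 [-2.1 -0.2]
 [-2.3 -2.7]]
pad [0.4912 0.1993 0.168 ]
plate [0.5915 0.0816 0.24  ]
down [0.5942 0.0187 0.107 ]
hinge [0.5854 0.2195 0.095 ]
[0.478 0.099 0.068] [0.466 0.049 0.052] [0.704 0.066 0.085]
```

jog_arm:
  steps:
    - [[0,0.02,-0.055,0,0,0,0],[0,0.02,-0.055,0,0,0,0],[0,0.02,-0.055,0,0,0,0],[0,0.02,-0.055,0,0,0,0],[0,0.05,-0.034,0,0,0,0],[0,0.05,-0.034,0,0,0,0],[0,0.05,-0.034,0,0,0,0],[0,0.05,-0.034,0,0,0,0],[0,0.009,-0.036,0,0,0,0],[0,0,0,0,0,0,0]]
  newtons: 40

```text
clock: 1.35
eef_pos: [0.492, 0.1954, 0.2309]
ee_rot: [[-0.944, 0.329, -0.0], [0.329, 0.944, -0.002], [-0.0, -0.002, -1.0]]
wrist_force: [0.2, 0.9, -0.2]
width: -0.0003
gripper_force: 0.0
```

jog_arm:
  steps:
    - [[0,0,0,-0.025,0,0,0],[0,0,0,-0.025,0,0,0],[0,0,0,-0.01,0,0,0],[0,0,0,-0.006,0,0,0],[0,0,0,-0.006,0,0,0],[0,0,0,-0.004,0,0,0],[0,0,0,0,0,0,0]]

```text
clock: 2.22
eef_pos: [0.4909, 0.1996, 0.1553]
ee_rot: [[-0.946, 0.323, 0.0], [0.323, 0.946, 0.0], [-0.0, 0.0, -1.0]]
wrist_force: [0.0, -0.9, 0.1]
width: -0.0001
gripper_force: 0.0
```

jog_arm:
  steps:
    - [[0,0,0,-0.003,0,0,0],[0,0,0,-0.003,0,0,0]]

```text
clock: 2.48
eef_pos: [0.491, 0.1995, 0.1494]
ee_rot: [[-0.946, 0.323, 0.001], [0.323, 0.946, 0.0], [-0.0, 0.0, -1.0]]
wrist_force: [-0.0, 0.0, 2.5]
width: -0.0001
gripper_force: 1.1
```

```bash
python3 - <<'E'
from station import read_camera
import cv2
b=read_camera("scene")[190:350,240:420,::-1]
cv2.imwrite("pics/s1.png",cv2.resize(b,None,fx=3.7,fy=3.7,interpolation=cv2.INTER_CUBIC)[:600])
E
```

```text
(no output)
```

View pics/s1.png

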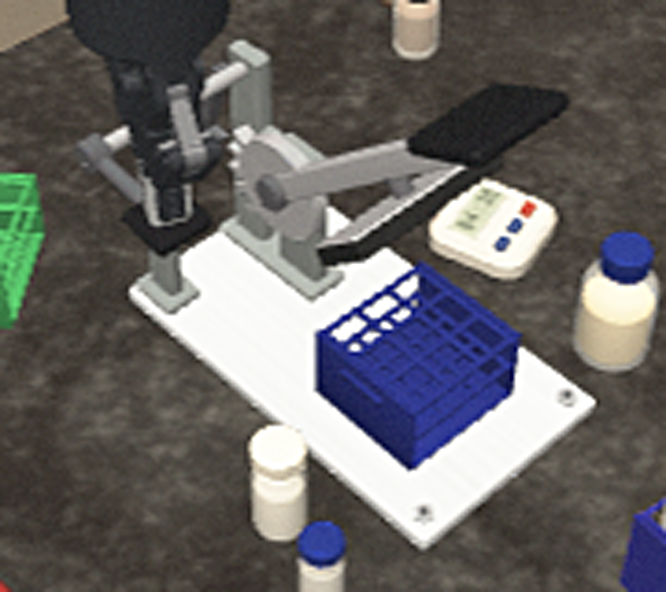

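The fingertips sit centred on the release pad (crop 165,225), lever going down. I'll press on to the stop.

jog_arm:
  steps:
    - [[0,0,0,-0.003,0,0,0],[0,0,0,-0.002,0,0,0],[0,0,0,-0.002,0,0,0],[0,0,0,0,0,0,0]]

```text
clock: 3.02
eef_pos: [0.4911, 0.1999, 0.1433]
ee_rot: [[-0.946, 0.323, 0.001], [0.323, 0.946, 0.001], [-0.0, 0.001, -1.0]]
wrist_force: [-1.5, -0.5, 9.7]
width: -0.0001
gripper_force: 4.7
```

jog_arm:
  steps:
    - [[0,0,0,-0.002,0,0,0],[0,0,0,-0.001,0,0,0],[0,0,0,0,0,0,0]]

```text
clock: 3.4
eef_pos: [0.4914, 0.2001, 0.1425]
ee_rot: [[-0.946, 0.323, 0.002], [0.323, 0.946, 0.003], [-0.001, 0.003, -1.0]]
wrist_force: [-9.2, -4.4, 27.8]
width: -0.0002
gripper_force: 14.3
```

jog_arm:
  steps:
    - [[0,0,0,0.03,0,0,0],[0,0,0,0.05,0,0,0],[0,0,0,0.06,0,0,0],[0,0.03,-0.035,0,0,0,0],[0,0.035,-0.04,0,0,0,0],[0,0.035,-0.043,0,0,0,0],[0,0,0,0,0,0,0]]

```text
clock: 4.28
eef_pos: [0.5921, 0.076, 0.2783]
ee_rot: [[-0.944, 0.33, -0.001], [0.33, 0.944, -0.003], [-0.0, -0.003, -1.0]]
wrist_force: [-0.1, 0.9, -0.3]
width: -0.0001
gripper_force: 0.0
```

```bash
python3 - <<'E'
from station import read_camera
import cv2
b=read_camera("scene")[150:330,240:420,::-1]
cv2.imwrite("pics/s2.png",cv2.resize(b,None,fx=3.3,fy=3.3,interpolation=cv2.INTER_CUBIC)[:600])
E
```

```text
(no output)
```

View pics/s2.png

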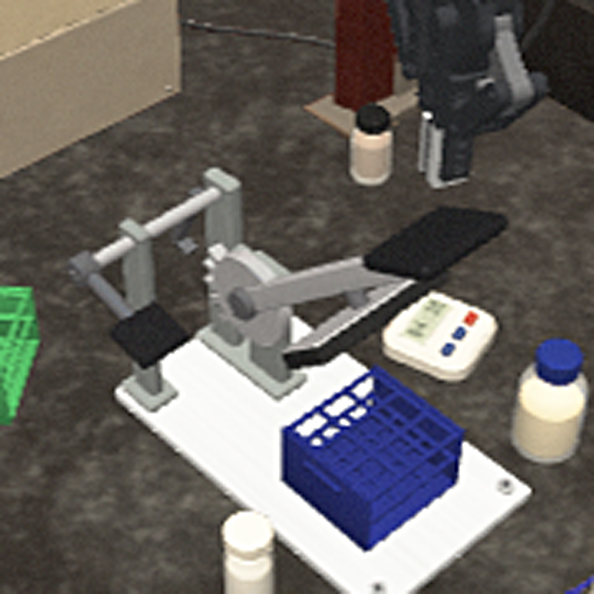

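jog_arm:
  steps:
    - [[0,0,0.003,-0.02,0,0,0],[0,0,0,-0.013,0,0,0],[0,0,0,-0.005,0,0,0],[0,0,-0.006,-0.0065,0,0,0],[0,0,-0.006,-0.0065,0,0,0],[0,0,-0.005,-0.007,0,0,0],[0,0,-0.005,-0.007,0,0,0]]

```text
clock: 5.2
eef_pos: [0.5914, 0.062, 0.2144]
ee_rot: [[-0.946, 0.323, 0.002], [0.323, 0.946, 0.0], [-0.002, 0.001, -1.0]]
wrist_force: [1.8, 2.6, 4.1]
width: -0.0001
gripper_force: 2.1
```

jog_arm:
  steps:
    - [[0,0,-0.006,-0.007,0,0,0],[0,0,-0.006,-0.007,0,0,0],[0,0,-0.004,-0.008,0,0,0],[0,0,-0.004,-0.008,0,0,0],[0,0,-0.003,-0.008,0,0,0],[0,0,-0.003,-0.008,0,0,0],[0,0,-0.003,-0.008,0,0,0]]

```text
clock: 6.08
eef_pos: [0.5914, 0.032, 0.1602]
ee_rot: [[-0.946, 0.324, 0.002], [0.324, 0.946, -0.001], [-0.002, -0.001, -1.0]]
wrist_force: [3.4, -1.4, 5.5]
width: -0.0001
gripper_force: 2.6
```

jog_arm:
  steps:
    - [[0,0,-0.003,-0.008,0,0,0],[0,0,-0.002,-0.009,0,0,0],[0,0,-0.002,-0.009,0,0,0],[0,0,-0.001,-0.008,0,0,0],[0,0,-0.001,-0.007,0,0,0],[0,0,0,-0.004,0,0,0],[0,0,0,-0.002,0,0,0]]

```text
clock: 6.95
eef_pos: [0.5907, 0.0226, 0.1128]
ee_rot: [[-0.946, 0.324, -0.0], [0.324, 0.946, -0.002], [-0.0, -0.002, -1.0]]
wrist_force: [2.6, -5.0, 4.1]
width: 0.0003
gripper_force: 2.9
```

jog_arm:
  steps:
    - [[0,0,0,-0.002,0,0,0],[0,0,0,-0.001,0,0,0],[0,0,0,0,0,0,0]]

```text
clock: 7.32
eef_pos: [0.5905, 0.0226, 0.1099]
ee_rot: [[-0.946, 0.324, -0.001], [0.324, 0.946, -0.002], [-0.0, -0.002, -1.0]]
wrist_force: [1.5, -5.0, 4.5]
width: 0.0002
gripper_force: 2.7
```

jog_arm:
  steps:
    - [[0,0,0,-0.001,0,0,0],[0,0,0,-0.001,0,0,0],[0,0,0,0,0,0,0]]

```text
clock: 7.7
eef_pos: [0.5907, 0.0225, 0.1086]
ee_rot: [[-0.946, 0.325, -0.0], [0.325, 0.946, -0.002], [-0.0, -0.002, -1.0]]
wrist_force: [-0.3, -6.1, 9.3]
width: 0.0001
gripper_force: 5.0
```

jog_arm:
  steps:
    - [[0,0,0,-0.001,0,0,0],[0,0,0,-0.001,0,0,0],[0,0,0,0,0,0,0]]

```text
clock: 8.07
eef_pos: [0.5908, 0.0225, 0.108]
ee_rot: [[-0.946, 0.325, 0.001], [0.325, 0.946, -0.001], [-0.001, -0.001, -1.0]]
wrist_force: [-5.8, -6.3, 20.4]
width: 0.0001
gripper_force: 10.4
```

jog_arm:
  steps:
    - [[0,0,0,0.01,0,0,0],[0,0,0,0.04,0,0,0],[0,0,0,0.06,0,0,0],[0,0,0,0.06,0,0,0],[0,-0.03,0.0,0.03,0,0,0],[0,-0.06,0,0,0,0,0],[0,-0.04,0,0,0,0,0],[0,0,0,0,0,0,0]]

```text
clock: 9.07
eef_pos: [0.4581, 0.0251, 0.3061]
ee_rot: [[-0.947, 0.321, -0.002], [0.321, 0.947, 0.002], [0.002, 0.001, -1.0]]
wrist_force: [-0.4, -0.6, -0.0]
width: -0.0
gripper_force: 0.0
```

```bash
python3 - <<'E'
from station import read_camera
import cv2
import numpy as np
b=read_camera("scene")[170:350,240:420,::-1];a=read_camera("top")[170:310,250:410,::-1]
z=lambda i:cv2.resize(i,(400,int(400*i.shape[0]/i.shape[1])),interpolation=cv2.INTER_CUBIC)
A,B=z(a),z(b);A=cv2.copyMakeBorder(A,0,B.shape[0]-A.shape[0],0,0,cv2.BORDER_CONSTANT)
cv2.imwrite("pics/s3.png",np.hstack([A,B]))
E
```

```text
(no output)
```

View pics/s3.png

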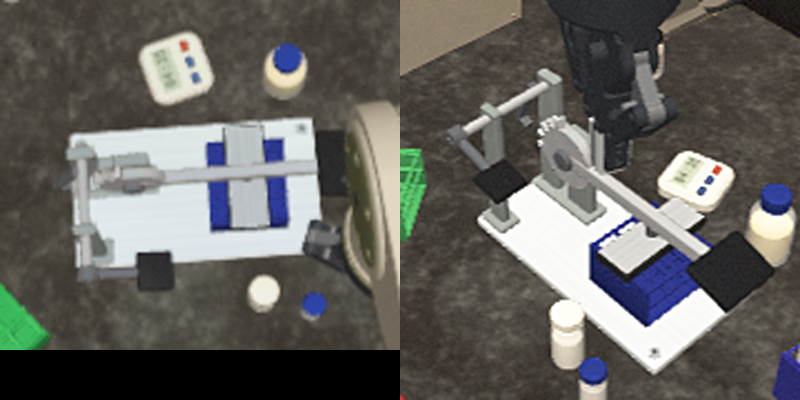

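The picture shows the arm level with its cross pad on the rack (right crop 650,240). The lever is down (500,180), the vials, bottle and timer have not moved, and the gripper is clear.

```bash
python3 -c "
from station import env
print(env.close_job())"
```

```text
the job is handed in; nothing more can be done
None
```

The job is handed in: the lever is pressed to its stop with the pawl clear of the teeth, the hold-down arm's cross pad rests on the navy rack, and the robot is touching nothing (about 9 s used).

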